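# Size up the returned nuts on the inspection rail

### The job

Set the four returned hex nuts out in order of size on the steel inspection rail, each lying flat and centred on its own round white mark: the smallest on the mark next to the yellow end stop, the largest on the mark next to the black one. One nut is still in the green marking fixture, held down by the hinged bar with the red ball knob: swing the bar up out of the way to free it.

Things in the scene. Friction and masses are not known exactly. Their poses are not given: they have to be found in the camera images.
- nut_m16: Bright silver-grey steel hex nut M16, the smallest: 24 mm across flats, 28 mm across corners, 13 mm high, with an open threaded bore. Starts lying loose and flat on the bench. Origin: centre of its underside; z up through the bore; its x axis points square out of one flat (a flat every 60 degrees).
- nut_m24: Dull yellow-brown steel hex nut M24, the second smallest: 36 mm across flats, 42 mm across corners, 19 mm high, with an open threaded bore. Starts lying loose and flat on the bench. Origin: centre of its underside; z up through the bore; its x axis points square out of one flat (a flat every 60 degrees).
- nut_m30: Black steel hex nut M30, the second largest: 46 mm across flats, 53 mm across corners, 24 mm high, with an open threaded bore. Starts in the fixture, on its base plate (underside 12 mm above the bench), two flats against the guides, the bar's nose in its bore. Origin: centre of its underside; z up through the bore; its x axis points square out of one flat (a flat every 60 degrees).
- nut_m36: Rust-brown corroded steel hex nut M36, the largest: 55 mm across flats, 64 mm across corners, 29 mm high, with an open threaded bore. Starts lying loose and flat on the bench. Origin: centre of its underside; z up through the bore; its x axis points square out of one flat (a flat every 60 degrees).
- rail: Fixed dark steel bar on the bench: 80 mm wide (its x), 350 mm long (its y), flat top 20 mm above the bench. Four round white marks, 66 mm across, along the middle of its top at y = -127.5, -42.5, +42.5 and +127.5 mm. Origin: centre of its underside.
- stop_yellow: Yellow plastic end stop fixed at one end of the rail, 84 x 22 mm and 30 mm high (10 mm above the rail's top); the smallest nut goes on the mark next to it. At either end of the rail, 186 mm from the rail's centre along y; the other end has a like stop in black. Origin: centre of its underside.
- fixture: Marking fixture fixed to the bench: green base 12 mm thick, x -78 to +120, y +-55 mm. Two guides along y at x = +-29.5 mm, 10 mm wide, tops at z = 20 mm, 49 mm apart inside, open at both ends: the nut slides out along y either way. Bar hinge axis: along y at x = 100, z = 42 mm, in a clevis 55 mm high. Rest pin at x = -67 mm, 37.5 mm high. Origin: underside, below the nut's start.
- holdbar (a joint): Angle (rad) of the hinged hold-down bar: 0 = down (start), level along the fixture's x over the nut; grows as the knob is lifted up and over towards the fixture's +x; 1.57 = upright, stop at 1.9. Lifting takes about 2 N; above 0.7 rad it stays where left. Bar 20 mm wide, 8 thick, underside at z = 38 mm when down; an 18 mm nose under it reaches 10 mm into the nut's bore.
- knob (a point): Centre of the red ball knob, 30 mm across, on the free end of the bar: 195 mm from the hinge axis, on the fixture's -x side and 42 mm above the bench when the bar is down. Pinched lightly (about 20 N) from its two sides along the fixture's y, it turns between the fingers as the bar swings; a hard grip makes it creep out.
There are look-alikes about, which are no part of the job. What is shaped like the stop_yellow but pink is not meant.

How it is judged:
By the outcome, as a careful person would: the job done as asked, in the order asked, and still so for the second after the job is handed in, with the robot touching nothing.
It also fails if it takes over 115 s, if anything falls off the work surface, if the arm or the gripper's body presses on something with over 40 N, if the wrist force passes 120 N, or if a joint passes its speed limit or range.

### The arm

A 6-joint arm with a two-finger parallel gripper is mounted at the origin on the work surface. World frame = base frame: x ahead of the robot, y to its left, z up, the work surface at z = 0. Lengths are in m, angles in rad, forces in N, time in s.
With the tool pointing down it reaches from about 0.25 to 0.775 m from the base axis. Payload 4 kg.
Tool frame: the origin (TCP) lies midway between the tips of the shut fingers; the grasp point (between the pads) lies 19 mm behind it (robot.tcp_to_grasp is the z of the grasp point in the tool frame, in m); z points along the fingers, y is the line along which they close (so a half turn about z gives the same grasp; the last joint's range is limited). The gripper opens to 94 mm and grips with 3 to 60 N. Pads are 16 mm wide; open, the fingers measure 119 mm over their backs; the gripper's body (75 mm by 177 mm) begins 78 mm behind the grasp point.
Start: joints at [-1.317, 0.087, 1.371, -0, 1.684, -0.103], TCP at [0.192, -0.515, 0.206] pointing down, gripper open.
Joint ranges: [-3.1, 3.1], [-0.76, 2.03], [0.27, 2.55], [-1.08, 4.22], [0.17, 2.65], [-2.57, 2.57]. Speed limits (rad/s): [2.79, 2.79, 3.14, 3.14, 3.14, 3.14].

### API

Orientations are given as [roll, pitch, yaw] about the fixed x, y, z axes, in that order (R = Rz(yaw) Ry(pitch) Rx(roll)).
In Python, from bench import robot gives the robot as it stands. The module is installed in compiled form; this text tells all that it offers.
- The arm moves only by the tool move_arm, never from a script. Its argument "motion" is one flat list of numbers, 7 for each row, row after row: the turn, a rotation vector about the tool's x, y, z in units of 45 degrees (1.0 is 45 degrees), then the shift along the tool's x, y, z in units of 100 mm (1.0 is 100 mm), then the opening, from 0 (shut) to 1 (fully open). A call has 1 to 12 rows; each row shifts and turns the commanded pose from where the row before left it, along the tool's axes as they then stand; what a row does not reach is not made up. A row lasts 1/12 s, in which the tool goes at most 41.7 mm and 7.16 degrees, less where a joint would pass 70% of its speed; a pose out of reach is approached as far as the arm can. A call with a number of a shift or a turn outside -1 to 1 is refused whole. A call with a gripper value outside its range is refused whole. The fingers move at their own pace and stop on an object; the grip force is fixed at half the most. Time passes only in rows, so rows that do not move let the fingers close. It gives the time, the measured TCP pose, the force, the opening and the grip force at its end, in the units of the state.
- robot.get_obs(): the state, without advancing time (a new reading comes with each control period).
- robot.snapshot(name): name is "scene" or "top" or "wrist"; returns the picture (420x560x3 uint8, red, green, blue); there is no depth.
- robot.get_calibration(name): a dict with "fx", "fy", "cx", "cy" (pixels), "R" (3x3) and "t" (3): a world point X has camera coordinates R X + t. Camera axes: x right, y down, z forward; pixel columns grow to the right and rows downward; lengths in m; the calibration is good to about 2 mm. A picture is of the moment at which its call begins: read the wrist's pose just before it. get_calibration takes no time and is no camera call; for the wrist camera it gives the pose at the moment of the call.
- robot.close_job(): hands the job in; it is judged then, once.
The state is a dict: "time": time; "joint_positions": joint angles; "qvel": joint speeds; "joint_torque": joint torques, N m; "tool_pos": TCP position; "ee_rot": TCP orientation; "wrist_force": force on the tool from outside, world axes, zero at the start; "wrist_torque": the same for the moment, N m; "width": finger opening in m; "finger_force": force on a finger pad.
Only numpy, scipy, OpenCV 4.12 (cv2) and the standard library are available. Lean on these libraries where they do the work, as an engineer would, in place of code of your own. Each camera call takes 0.05 s, during which the arm holds its last target. There are 200 camera calls.

## Working session

There is one attempt and no reset: what is moved stays moved. The work goes in short steps, Python scripts to look and compute and a tool call to move; the robot and the scene stay as the last step left them, time stands still between calls to the robot, and variables do not carry over. Pictures are saved under pics/ and viewed, at most 14 in all, crops included, and the job is handed in when it is done.

Besides the shell and the picture viewer there is one more tool, called as a command line: name --argument value ..., lists and objects as JSON in quotes. move_arm: Moves the arm, as the interface text tells. Shifts and turns lie within -1 to 1; 1 stands for 100 mm of shift or 45 degrees of turn. Its arguments: {"type":"object","properties":{"motion":{"type":"array","items":{"type":"number"}}},"required":["motion"]}

```bash
mkdir -p pics; cat > h.py <<'E'
import numpy as np, cv2
from bench import robot
def snap(n,f):
    c=robot.get_calibration(n); im=robot.snapshot(n); cv2.imwrite('pics/'+f+'.png',im[:,:,::-1]); return im,c
def ray(c,u,v):
    R=np.array(c['R']);t=np.array(c['t']); d=R.T@np.array([(u-c['cx'])/c['fx'],(v-c['cy'])/c['fy'],1]); return -R.T@t,d
def onz(c,u,v,z):
    o,d=ray(c,u,v); return o+d*(z-o[2])/d[2]
def tri(*obs):
    A=0;b=0
    for c,u,v in obs:
        o,d=ray(c,u,v); d=d/np.linalg.norm(d); P=np.eye(3)-np.outer(d,d); A=A+P; b=b+P@o
    return np.linalg.solve(A,b)
def proj(c,X):
    p=np.array(c['R'])@np.array(X)+np.array(c['t']); return np.array([c['fx']*p[0]/p[2]+c['cx'],c['fy']*p[1]/p[2]+c['cy']])
E
python3 - <<'E'
from h import *
np.set_printoptions(precision=4,suppress=True)
print(robot.get_obs())
a,c=snap('top','top0');print(c)
b,c=snap('scene','sc0');print(c)
E
```

```text
{'time': 0.0, 'joint_positions': array([-1.3171,  0.088 ,  1.3723, -0.    ,  1.6836, -0.1031]), 'qvel': array([-0.0003, -0.    ,  0.0005, -0.0025,  0.0009,  0.0011]), 'joint_torque': array([  0.0006, -34.0176, -30.2431,   0.0716,   0.0329,  -0.0002]), 'tool_pos': array([ 0.1919, -0.5148,  0.2043]), 'ee_rot': array([-3.1394, -0.0002,  0.3568]), 'wrist_force': array([ 0.3276, -0.344 , -0.4347]), 'wrist_torque': array([0.024 , 0.0118, 0.0207]), 'finger_force': 0.0, 'width': 0.09365287815729767}
{'fx': 422.3123862727254, 'fy': 422.3123862727254, 'cx': 284.6375574439918, 'cy': 216.3798169872935, 'R': array([[-0.0739, -0.9973,  0.002 ],
       [-0.9735,  0.0717, -0.2172],
       [ 0.2164, -0.018 , -0.9761]]), 't': array([0.0451, 0.5618, 1.0843])}
{'fx': 507.5804429054566, 'fy': 507.5804429054566, 'cx': 291.3623283677346, 'cy': 205.16175945123913, 'R': array([[ 0.5909,  0.8067,  0.0075],
       [ 0.4913, -0.3524, -0.7965],
       [-0.6399,  0.4744, -0.6045]]), 't': array([-0.3426, -0.2184,  1.5218])}
```

View pics/top0.png

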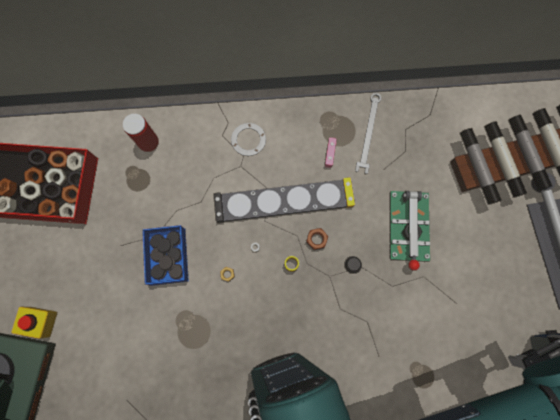

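View pics/sc0.png

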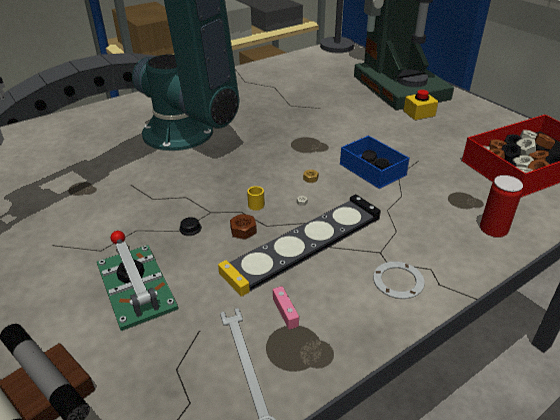

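Top view: the M16 candidate is the silver nut at (255,247). The M24 is the brass-coloured hex at (227,274); the yellow tall ring at (292,263) is a bushing look-alike. The M36 is the rust hex at (317,239); similar ones lie in the red bin at (40,180). The M30 is in the fixture at (410,228); the black round cap at (353,264) and the pucks in the blue bin at (165,255) are look-alikes. The yellow stop is at (349,193), the black one at (218,207), the pink decoy at (331,152) and the knob at (414,265).

```bash
python3 - <<'E'
from h import *
np.set_printoptions(precision=4,suppress=True)
ct=robot.get_calibration('top');cs=robot.get_calibration('scene')
P=dict(m16=((255,247),(302,200)),m24=((227,274),(311,175)),m36=((317,239),(243,225)),m30=((410,228),(131,270)),knob=((414.5,265),(118,237)),mk1=((328.5,195),(257,264)),mk4=((239,205),(347,216)),hinge=((413,196),(146,300)))
for k,(a,b) in P.items(): print(k,tri((ct,*a),(cs,*b)),onz(ct,*a,0.02))
w,c=snap('wrist','w0');print(c['R'],c['t'],c['fx'],-np.array(c['R']).T@c['t'])
t=cv2.imread('pics/top0.png');s=cv2.imread('pics/sc0.png')
a=cv2.resize(t[180:290,210:440],(800,383),interpolation=cv2.INTER_CUBIC)
cv2.imwrite('pics/crop.png',a)
E
```

```text
m16 [0.4951 0.0929 0.0057] [0.4923 0.0911 0.02  ]
m24 [0.4256 0.1744 0.0097] [0.4237 0.1717 0.02  ]
m36 [ 0.5033 -0.0816  0.0157] [ 0.502  -0.0822  0.02  ]
m30 [ 0.5112 -0.3437  0.0306] [ 0.5139 -0.3447  0.02  ]
knob [ 0.4093 -0.334   0.0414] [ 0.4103 -0.3427  0.02  ]
mk1 [ 0.6279 -0.1256  0.0155] [ 0.6259 -0.1264  0.02  ]
mk4 [0.6171 0.1308 0.0166] [0.6153 0.1292 0.02  ]
hinge [ 0.6031 -0.3578  0.0343] [ 0.6053 -0.366   0.02  ]
[[ 0.3494 -0.937  -0.0032]
 [-0.9043 -0.3381  0.2605]
 [-0.2451 -0.0882 -0.9655]] [-0.5493 -0.0278  0.3927] 378.5344965086292 [ 0.263  -0.4895  0.3846]
```

View pics/crop.png

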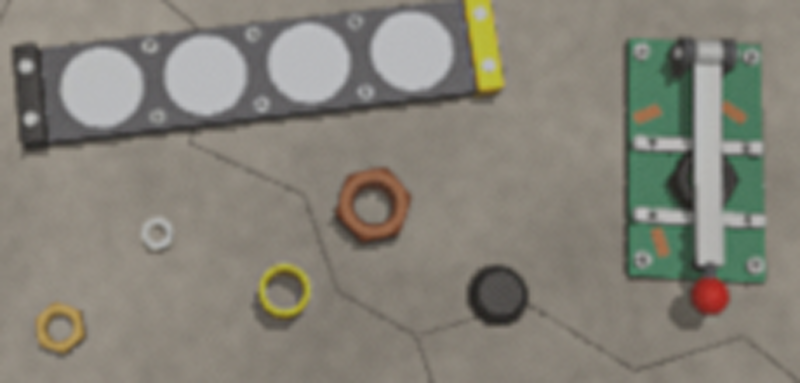

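View pics/w0.png

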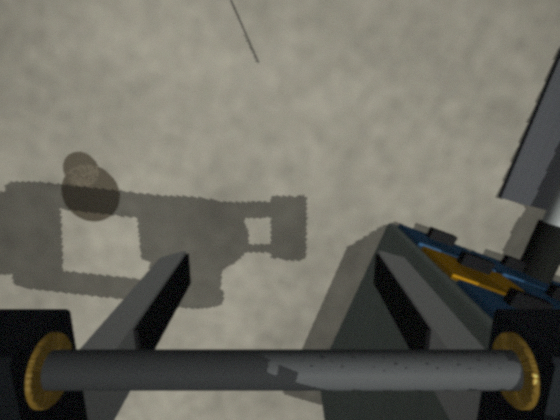

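The crop confirms the choices: hexes with bores at (157,233), (60,328) and (373,204), while (285,291) is a plain ring and (498,294) a solid cap. Next I move over the fixture for close views.

move_arm --motion '[0,0,0.152,0,0,-0.1,1,0,0,0.152,0,0,-0.1,1,0,0,0.152,0,0,-0.1,1,0,0,0.152,0,0,-0.1,1,0,0,0,0.317,-0.229,0,1,0,0,0,0.317,-0.229,0,1,0,0,0,0.317,-0.229,0,1,0,0,0,0.317,-0.229,0,1,0,0,0,0.317,-0.229,0,1,0,0,0,0.317,-0.229,0,1,0,0,0,0.317,-0.229,0,1,0,0,0,0.317,-0.229,0,1]'

```text
time: 1.15
tool_pos: [0.4673, -0.3627, 0.2451]
ee_rot: [-3.141, 0.0, -0.121]
wrist_force: [0.1, -1.0, 0.6]
width: 0.0942
finger_force: 0.0
```

move_arm --motion '[0,0,0,0.317,-0.229,0,1,0,0,0,0,0,0,1,0,0,0,0,0,0,1]'

```text
time: 1.4
tool_pos: [0.5014, -0.3436, 0.2443]
ee_rot: [-3.141, 0.002, -0.117]
wrist_force: [-0.0, -0.6, 0.2]
width: 0.094
finger_force: 0.0
```

```bash
python3 - <<'E'
from h import *
w,c=snap('wrist','w1')
o=robot.get_obs();print(o['tool_pos'],o['ee_rot'])
hsv=cv2.cvtColor(w,cv2.COLOR_RGB2HSV)
m=((hsv[...,0]<6)|(hsv[...,0]>174))&(hsv[...,1]>170)&(hsv[...,2]>90)
n,l,s,ce=cv2.connectedComponentsWithStats(m.astype(np.uint8))
for i in range(1,n):
  if s[i,4]>60: print('red',ce[i],s[i],onz(c,*ce[i],0.042))
E
```

```text
[ 0.50030465 -0.34464306  0.2446955 ] [-3.14140677e+00  1.64606137e-03 -1.19181186e-01]
red [283.35321101 274.61697248] [272 263  24  24 436] [ 0.40792945 -0.33446706  0.042     ]
```

View pics/w1.png

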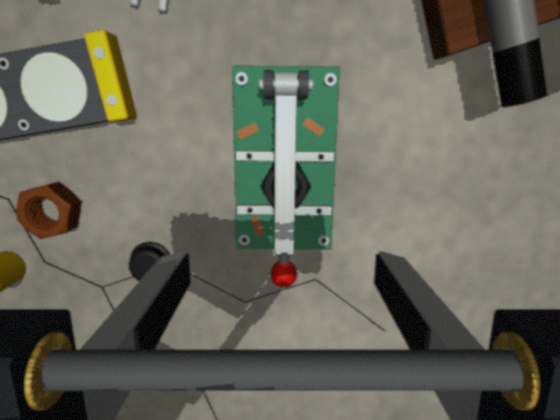

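The knob sits at pixel (283,275), i.e. world (0.408, -0.3345), and the bar points straight up the picture, so the tool yaw matches the fixture. Next: descend around the knob.

move_arm --motion '[0,0,0,-0.31,0.003,0.2,1,0,0,0,-0.31,0.003,0.25,1,0,0,0,-0.31,0.003,0.25,1,0,0,0,0,0,0.4,0.8,0,0,0,0,0,0.4,0.7,0,0,0,0,0,0.4,0.6,0,0,0,0,0,0.31,0.5,0,0,0,0,0,0,0.5,0,0,0,0,0,0,0.5]'

```text
time: 2.2
tool_pos: [0.4055, -0.3346, 0.0232]
ee_rot: [-3.139, 0.004, -0.123]
wrist_force: [-0.6, -0.6, 0.4]
width: 0.0575
finger_force: 0.0
```

```bash
python3 - <<'E'
from h import *
w=cv2.imread('pics/w1.png')[:,:,::-1]
# camera pose of w1 from relative mount
o=robot.get_obs();print(o['tool_pos'],o['ee_rot'])
c=robot.get_calibration('wrist'); R=np.array(c['R']);C=-R.T@c['t']
c2=dict(c);C2=C+np.array([0.5003,-0.3446,0.2447])-o['tool_pos'];c2['t']=-R@C2
hsv=cv2.cvtColor(w,cv2.COLOR_RGB2HSV)
a=onz(c2,286.3,85,.055);k=onz(c2,283.35,274.6,.042);print('hinge',a,'knob',k,np.arctan2(*(a-k)[1::-1]))
g=((hsv[...,0]>50)&(hsv[...,0]<90)&(hsv[...,1]>90)).astype(np.uint8)
cn=max(cv2.findContours(g,0,2)[0],key=cv2.contourArea)
P=np.array([onz(c2,*p,.012)[:2] for p in cn[:,0].astype(float)],np.float32)
print(cv2.minAreaRect(P))
snap('wrist','w2')
E
```

```text
[ 0.4054837  -0.33458165  0.02321718] [-3.13920304  0.00351516 -0.12291623]
hinge [ 0.60011501 -0.36097915  0.055     ] knob [ 0.40632879 -0.33454778  0.042     ] -0.1355579645434499
((0.5787677764892578, -0.3574413061141968), (0.10794417560100555, 0.08483265340328217), 82.41156768798828)
```

View pics/w2.png

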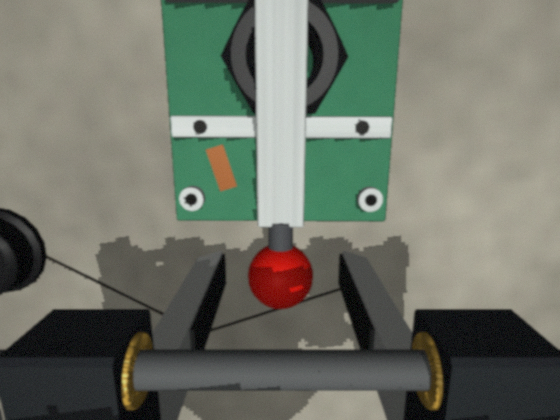

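The knob is at (281,275), centred between the fingers. Closing gently on it.

move_arm --motion '[0,0,0.01,0.015,0,0,0.35,0,0,0,0,0,0,0.3,0,0,0,0,0,0,0.3,0,0,0,0,0,0,0.3,0,0,0,0,0,0,0.3]'

```text
time: 2.67
tool_pos: [0.4107, -0.3346, 0.0266]
ee_rot: [-3.141, -0.003, -0.128]
wrist_force: [0.9, 3.5, 6.7]
width: 0.0288
finger_force: 23.3
```

move_arm --motion '[0,0,0,0.01,0,-0.195,0.3,0,0,0,0.029,0,-0.193,0.3,0,0,0,0.048,0,-0.189,0.3,0,0,0,0.067,0,-0.183,0.3,0,0,0,0.085,0,-0.175,0.3]'

```text
time: 3.08
tool_pos: [0.4324, -0.3373, 0.1185]
ee_rot: [-3.141, 0.002, -0.128]
wrist_force: [1.5, 1.2, -3.7]
width: 0.0289
finger_force: 24.1
```

move_arm --motion '[0,0,0,0.102,0,-0.166,0.3,0,0,0,0.118,0,-0.155,0.3,0,0,0,0.133,0,-0.143,0.3,0,0,0,0.147,0,-0.129,0.3,0,0,0,0.159,0,-0.113,0.3,0,0,0,0.169,0,-0.097,0.3,0,0,0,0.178,0,-0.08,0.3]'

```text
time: 3.67
tool_pos: [0.5326, -0.3501, 0.2078]
ee_rot: [-3.141, 0.002, -0.128]
wrist_force: [-1.6, 3.4, 1.2]
width: 0.0286
finger_force: 23.8
```

move_arm --motion '[0,0,0,0.185,0,-0.061,0.3,0,0,0,0.19,0,-0.043,0.3,0,0,0,0.194,0,-0.024,0.3,0,0,0,0.195,0,-0.004,0.3,0,0,0,0.194,0,0.015,0.3,0,0,0,0.192,0,0.035,0.3,0,0,0,0,0,0,0.3]'

```text
time: 4.25
tool_pos: [0.6506, -0.3652, 0.2147]
ee_rot: [3.141, -0.004, -0.126]
wrist_force: [3.3, 1.9, 2.6]
width: 0.0281
finger_force: 5.4
```

move_arm --motion '[0,0,0,0,0,0,0.7,0,0,0,0,0,0,0.7,0,0,0,0,0,0,0.7,0,0,0,0,0,-0.3,0.7,0,0,0,0,0,-0.3,0.7,0,0,0,-0.3,0,-0.1,1,0,0,0,-0.4,0,0,1,0,0,0,-0.4,0,0,1,0,0,0,-0.4,0,0,1,0,0,0,0,0,0,1,0,0,0,0,0,0,1]'

```text
time: 5.17
tool_pos: [0.4951, -0.3462, 0.285]
ee_rot: [3.141, 0.0, -0.131]
wrist_force: [-0.2, -0.1, 0.1]
width: 0.0936
finger_force: 0.0
```

```bash
python3 - <<'E'
from h import *
o=robot.get_obs();print(o['tool_pos'],o['ee_rot'],o['joint_positions'])
w,c=snap('wrist','w3');print(c)
np.savez('w3c.npz',**{k:np.array(v) for k,v in c.items()})
E
```

```text
[ 0.49508564 -0.34617261  0.28502026] [ 3.14123688e+00  2.26193070e-04 -1.31336182e-01] [-7.03784552e-01  2.09804474e-01  1.07595939e+00 -4.39304610e-04
  1.85582618e+00  9.98224390e-01]
{'fx': 378.5344965086292, 'fy': 378.5344965086292, 'cx': 281.79147803906847, 'cy': 216.45963587097293, 'R': array([[-1.30828810e-01, -9.91404855e-01, -4.85463504e-04],
       [-9.56955602e-01,  1.26154790e-01,  2.61382757e-01],
       [-2.59074890e-01,  3.46609620e-02, -9.65235111e-01]]), 't': array([-0.27875819,  0.46906803,  0.60910148])}
```

View pics/w3.png

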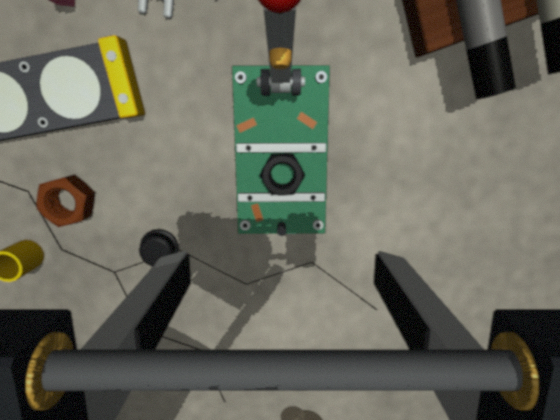

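The bar is tipped back past upright (knob at the top edge, pixel (280,3)). The M30 is free at (282,174), with two flats towards the guides.

```bash
cat >> h.py <<'E'
def blob(im,mask,roi):
    u0,v0,u1,v1=roi; m=np.zeros(mask.shape,np.uint8); m[v0:v1,u0:u1]=mask[v0:v1,u0:u1]
    cn=max(cv2.findContours(m,0,2)[0],key=cv2.contourArea); h=cv2.convexHull(cn); M=cv2.moments(h)
    return np.array([M['m10']/M['m00'],M['m01']/M['m00']]),h[:,0].astype(float)
def hexyaw(c,h,z):
    # flat-normal direction mod 60 deg from hull edges, length weighted 6th harmonic
    P=np.array([onz(c,*p,z)[:2] for p in h]); d=np.roll(P,-1,0)-P
    L=np.hypot(*d.T); a=np.arctan2(d[:,1],d[:,0])+np.pi/2
    return np.angle((L**2*np.exp(6j*a)).sum())/6
E
python3 - <<'E'
from h import *
np.set_printoptions(precision=4,suppress=True)
w=cv2.imread('pics/w3.png')[:,:,::-1].copy(); c=dict(np.load('w3c.npz'))
t,ct=snap('top','top1')
hs=lambda i:cv2.cvtColor(i,cv2.COLOR_RGB2HSV)
H=hs(w);Ht=hs(t)
dark=lambda H:(H[...,2]<75)&(H[...,1]<110)
rust=lambda H:(H[...,0]<14)&(H[...,1]>110)&(H[...,2]>40)
m,h=blob(w,dark(H),(255,150,310,195)); mt,ht=blob(t,dark(Ht),(397,212,425,245))
print('m30',m,h.min(0),h.max(0),mt,ht.min(0),ht.max(0),tri((c,*m),(ct,*mt)),onz(c,*m,.024),onz(ct,*mt,.024))
m,h=blob(w,rust(H),(30,165,105,235)); mt,ht=blob(t,rust(Ht),(303,225,332,255))
print('m36',m,h.min(0),h.max(0),mt,tri((c,*m),(ct,*mt)),onz(c,*m,.0145),hexyaw(c,h,.0145),hexyaw(ct,ht,.02))
wm=lambda H:(H[...,2]>150)&(H[...,1]<40)
for k,(u,v) in enumerate([(328,195),(299,198),(270,201),(239,205)]):
  mt,_=blob(t,wm(Ht),(u-15,v-15,u+15,v+15)); print('mark',mt,onz(ct,*mt,.02))
m,_=blob(w,wm(H),(38,52,103,122)); mt,_=blob(t,wm(Ht),(313,180,343,210)); print('mk1',m,onz(c,*m,.02),tri((c,*m),(ct,*mt)))
E
```

```text
m30 [281.7578 173.8164] [260. 153.] [303. 194.] [411.3946 231.5328] [402. 224.] [421. 239.] [ 0.5031 -0.3472  0.0212] [ 0.5031 -0.3475  0.024 ] [ 0.503  -0.3459  0.024 ]
m36 [ 63.6527 200.2225] [ 36. 176.] [ 93. 225.] [316.8331 238.4807] [ 0.5043 -0.0818  0.018 ] [ 0.5044 -0.0794  0.0145] 0.026966973443545122 0.08698894468320245
mark [327.9954 194.1117] [ 0.6286 -0.1252  0.02  ]
mark [298.409  197.6963] [ 0.6243 -0.0403  0.02  ]
mark [268.6142 201.1046] [0.6205 0.0449 0.02  ]
mark [238.7211 204.7066] [0.6162 0.13   0.02  ]
mk1 [69.7772 87.0272] [ 0.6299 -0.1258  0.02  ] [ 0.6296 -0.1252  0.0187]
```

move_arm --motion '[0,0,-0.154,0,0,0.1,0.75,0,0,-0.154,0,0,0.1,0.75,0,0,-0.154,0,0,0.1,0.75,0,0,-0.154,0,0,0.1,0.75,0,0,-0.154,0,0,0.1,0.75,0,0,-0.154,0,0,0.1,0.75,0,0,-0.154,0,0,0.1,0.75,0,0,-0.154,0,0,0.1,0.75,0,0,-0.154,0,0,0.1,0.75,0,0,-0.154,0,0,0.1,0.75,0,0,-0.154,0,0,0.1,0.75,0,0,-0.154,0,0,0.1,0.75]'

```text
time: 6.27
tool_pos: [0.4997, -0.347, 0.1638]
ee_rot: [3.141, 0.0, 1.33]
wrist_force: [0.1, 0.1, 0.1]
width: 0.0705
finger_force: 0.0
```

move_arm --motion '[0,0,-0.154,0,0,0.1,0.75,0,0,0,0,0.081,0.2,0.75,0,0,0,0,0,0.3,0.75,0,0,0,0,0,0.3,0.75,0,0,0,0,0,0,0.75,0,0,0,0,0,0,0.75]'

```text
time: 6.77
tool_pos: [0.506, -0.3468, 0.0723]
ee_rot: [-3.138, -0.003, 1.445]
wrist_force: [0.2, 0.4, 1.5]
width: 0.0707
finger_force: 0.0
```

```bash
python3 - <<'E'
from h import *
o=robot.get_obs();print(o['tool_pos'],o['ee_rot'])
w,c=snap('wrist','w4')
E
```

```text
[ 0.5059875  -0.34681055  0.07227614] [-3.13759539e+00 -2.53651492e-03  1.44454793e+00]
```

View pics/w4.png

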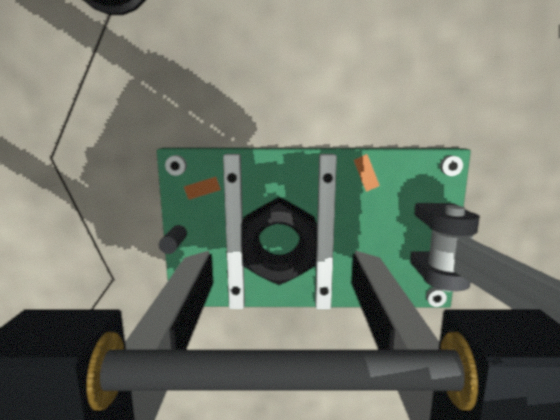

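The nut is at (279,240), square between the fingers with the guides clear below. Descend and grip.

move_arm --motion '[0,0,0,-0.005,-0.025,0.25,0.75,0,0,0,0,0,0.24,0.75,0,0,0,0,0,0,0.75,0,0,0,0,0,0,0.3,0,0,0,0,0,0,0.3,0,0,0,0,0,0,0.3,0,0,0,0,0,0,0.3,0,0,0,0,0,0,0.3]'

```text
time: 7.48
tool_pos: [0.5045, -0.3487, 0.0279]
ee_rot: [3.139, 0.002, 1.444]
wrist_force: [0.0, 0.1, 5.2]
width: 0.0459
finger_force: 30.0
```

move_arm --motion '[0,0,0,0,0,-0.1,0.3,0,0,0,0,0,-0.25,0.3,0,0,0,0,0,-0.35,0.3,0,0,0,0,0,-0.3,0.3,0,0,0,0,0,0,0.3,0,0,0,0,0,0,0.3]'

```text
time: 7.98
tool_pos: [0.5046, -0.3486, 0.1284]
ee_rot: [3.137, 0.003, 1.444]
wrist_force: [0.3, -0.1, -2.8]
width: 0.0455
finger_force: 30.0
```

```bash
python3 - <<'E'
from h import *
np.set_printoptions(precision=4,suppress=True)
o=robot.get_obs();print(o['tool_pos'],o['ee_rot'],o['wrist_force'],o['width'])
w,c=snap('wrist','w5')
R=np.array(c['R']);C=-R.T@c['t']
H=cv2.cvtColor(w,cv2.COLOR_RGB2HSV)
m,h=blob(w,(H[...,2]<75)&(H[...,1]<110),(215,180,350,310));print(m,h.min(0),h.max(0))
for z in (.0,.005,.01,.02): print(z,onz(c,*m,o['tool_pos'][2]+z)-o['tool_pos'])
E
```

```text
[ 0.5046 -0.3486  0.1284] [3.1369 0.003  1.4438] [ 0.2837 -0.0823 -2.7577] 0.045457071846597925
[281.8214 268.8004] [215. 211.] [349. 309.]
0.0 [-0.0001 -0.0012  0.    ]
0.005 [0.0002 0.0009 0.005 ]
0.01 [0.0004 0.003  0.01  ]
0.02 [0.0009 0.0073 0.02  ]
```

View pics/w5.png

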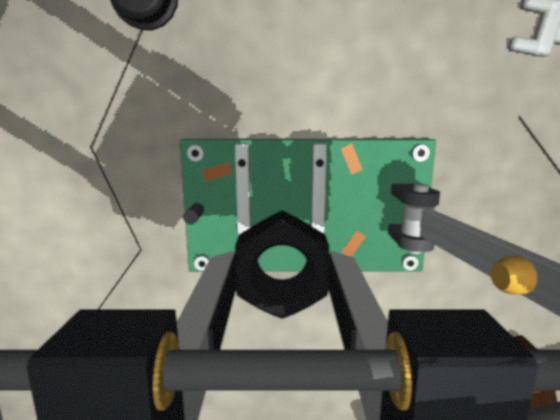

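The nut is held square, bore at (282,262). Carry it above mark 3.

move_arm --motion '[0,0,0,0.2,0.03,0,0.3,0,0,0,0.384,0.063,0,0.3,0,0,0,0.384,0.063,0,0.3,0,0,0,0.384,0.063,0,0.3,0,0,0,0.384,0.063,0,0.3,0,0,0,0.384,0.063,0,0.3,0,0,0,0.384,0.063,0,0.3,0,0,0,0.384,0.063,0,0.3,0,0,0,0.384,0.063,0,0.3,0,0,0,0.384,0.063,0,0.3,0,0,0,0.384,0.059,0,0.3,0,0,0,0,0,0,0.3]'

```text
time: 9.03
tool_pos: [0.6188, 0.0523, 0.1218]
ee_rot: [-3.136, -0.004, 1.451]
wrist_force: [-0.5, -0.8, -1.9]
width: 0.0458
finger_force: 30.0
```

move_arm --motion '[0,0,0,0,0,0,0.3,0,0,0,0,0,0,0.3]'

```text
time: 9.2
tool_pos: [0.6182, 0.0446, 0.1228]
ee_rot: [-3.137, 0.001, 1.444]
wrist_force: [-0.3, 0.3, -1.9]
width: 0.0454
finger_force: 30.0
```

```bash
python3 - <<'E'
from h import *
np.set_printoptions(precision=4,suppress=True)
o=robot.get_obs();print(o['tool_pos'],o['ee_rot'],o['wrist_force'],o['width'],o['joint_positions'])
w,c=snap('wrist','w6')
H=cv2.cvtColor(w,cv2.COLOR_RGB2HSV)
m,h=blob(w,(H[...,2]<75)&(H[...,1]<110),(215,180,350,310));print(m,h.min(0),h.max(0))
wm=((H[...,2]>130)&(H[...,1]<40)).astype(np.uint8)
n,l,s,ce=cv2.connectedComponentsWithStats(wm)
for i in range(1,n):
  if s[i,4]>500: print(s[i],ce[i],onz(c,*ce[i],.02))
E
```

```text
[0.6182 0.0446 0.1228] [-3.1368  0.0014  1.4445] [-0.2851  0.2567 -1.8655] 0.045363943392102014 [-0.0188  0.274   1.3184 -0.0009  1.5541  0.1075]
[281.837  268.8614] [215. 211.] [349. 309.]
[    0     0   209    78 12529] [95.0011 32.8282] [0.5068 0.189  0.02  ]
[  313     0   115   201 14317] [362.9026  81.1991] [0.6867 0.1344 0.02  ]
[  339     0   221   349 55657] [470.2239 173.0848] [0.7617 0.0594 0.02  ]
[ 220   53   95   97 7261] [267.0676 101.402 ] [0.6178 0.1294 0.02  ]
[    0   105   134   103 10189] [ 55.4867 156.9295] [0.456  0.1101 0.02  ]
[ 245  174   85   60 3129] [288.621  201.1224] [0.6243 0.055  0.02  ]
[ 188  212   50   86 1234] [218.0219 241.9036] [0.565  0.0292 0.02  ]
[    0   220   212   129 14482] [ 96.7628 269.4586] [0.4638 0.0182 0.02  ]
[ 264  293   75   57 2565] [305.2663 326.0858] [ 0.6251 -0.0534  0.02  ]
[ 222  296   41   53 1430] [241.7972 327.3538] [ 0.572  -0.0481  0.02  ]
[  0 391  33  24 614] [ 14.6319 400.6254] [ 0.3587 -0.0962  0.02  ]
[ 199  391   78   29 2076] [237.9981 405.4634] [ 0.5566 -0.1255  0.02  ]
[ 282  390   76   30 2145] [319.0681 403.9865] [ 0.6287 -0.1327  0.02  ]
```

View pics/w6.png

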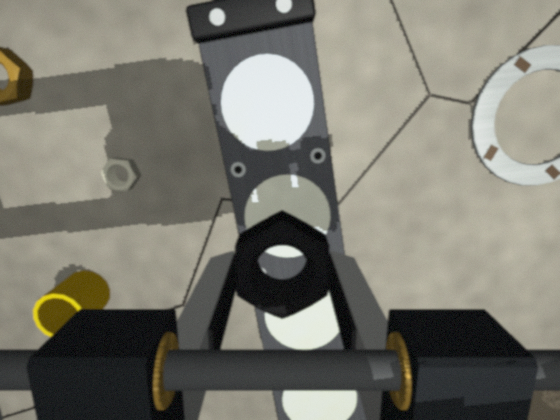

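Mark 4 is at (267,101) and mark 3 is under the held nut. Lower it.

move_arm --motion '[0,0,0,-0.005,0.03,0.3,0.3,0,0,0,0,0,0.3,0.3,0,0,0,0,0,0.15,0.3,0,0,0,0,0,0.06,0.3,0,0,0,0,0,0,0.3,0,0,0,0,0,0,0.3]'

```text
time: 9.75
tool_pos: [0.6228, 0.0428, 0.045]
ee_rot: [3.141, 0.0, 1.442]
wrist_force: [0.3, 0.5, -1.5]
width: 0.0455
finger_force: 30.0
```

move_arm --motion '[0,0,0,0.008,-0.012,0.05,0.3,0,0,0,0,0,0.04,0.3,0,0,0,0,0,0.015,0.3,0,0,0,0,0,0,0.3]'

```text
time: 10.08
tool_pos: [0.6224, 0.0447, 0.0359]
ee_rot: [3.139, 0.0, 1.444]
wrist_force: [-1.4, -0.9, 3.4]
width: 0.0456
finger_force: 30.0
```

move_arm --motion '[0,0,0,0,0,0,0.7,0,0,0,0,0,0,0.7,0,0,0,0,0,0,0.7,0,0,0,0,0,-0.2,0.7,0,0,0,0,0,-0.4,0.7,0,0,0,0,-0.1,-0.4,0.7,0,0,0,0,-0.4,-0.1,0.7,0,0,0,0,-0.4,0,0.7,0,0,0,0,-0.2,0,0.7,0,0,0,0,0,0,0.7,0,0,0,0,0,0,0.7]'

```text
time: 11.0
tool_pos: [0.5123, 0.0589, 0.1443]
ee_rot: [3.14, -0.0, 1.444]
wrist_force: [1.1, 0.3, 0.4]
width: 0.0662
finger_force: 0.0
```

```bash
python3 - <<'E'
from h import *
np.set_printoptions(precision=4,suppress=True)
o=robot.get_obs();print(o['tool_pos'],o['ee_rot'],o['wrist_force'],o['width'])
w,c=snap('wrist','w7')
np.savez('w7c.npz',**{k:np.array(v) for k,v in c.items()})
for X in [(.495,.093,.006),(.4256,.1744,.01),(.5043,-.081,.015),(.622,.0455,.032)]: print(proj(c,X))
E
```

```text
[0.5123 0.0589 0.1443] [ 3.1399 -0.0001  1.4443] [1.0641 0.263  0.3783] 0.0662123499405646
[256.1376 168.0436]
[153.108   76.8516]
[291.9963 352.1302]
[420.1873 211.416 ]
```

View pics/w7.png

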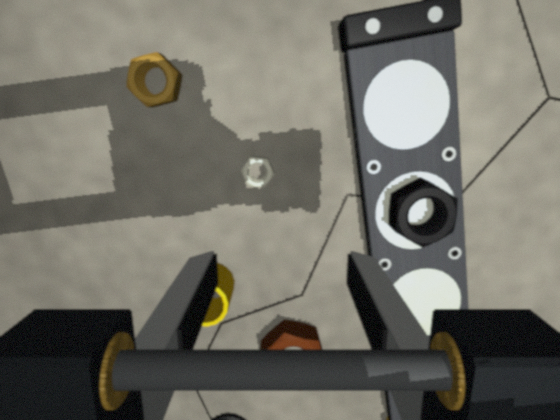

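M30 stands on mark 3 (420,210). M16 is at (257,173) and M24 at (153,79), both intact hexes.

```bash
python3 - <<'E'
from h import *
np.set_printoptions(precision=4,suppress=True)
w=cv2.imread('pics/w7.png')[:,:,::-1].copy(); c=dict(np.load('w7c.npz'))
t=cv2.imread('pics/top1.png')[:,:,::-1].copy(); ct=robot.get_calibration('top')
H=cv2.cvtColor(w,cv2.COLOR_RGB2HSV);Ht=cv2.cvtColor(t,cv2.COLOR_RGB2HSV)
br=lambda H:(H[...,0]>10)&(H[...,0]<28)&(H[...,1]>115)
m,h=blob(w,br(H),(115,40,195,120));mt,ht=blob(t,br(Ht),(215,262,240,287))
print('m24',m,h.min(0),h.max(0),mt,tri((c,*m),(ct,*mt)),onz(c,*m,.0095),hexyaw(c,h,.0095),hexyaw(ct,ht,.01))
print(H[168:178:3,238:278:3,2]);print(Ht[241:253,249:262,2])
for th in (110,120,130):
  m,h=blob(w,H[...,2]>th,(238,152,276,193));print(th,m,h.min(0),h.max(0),onz(c,*m,.0065),hexyaw(c,h,.0065))
E
```

```text
m24 [153.2637  79.4812] [127.  53.] [180. 106.] [226.8515 273.8852] [0.425  0.173  0.0092] [0.4252 0.1725 0.0095] -0.39980314739392847 -0.3394892181252451
[[100 109 136 141 163 165 166 135 102 108 143 113  98  98]
 [101 115 136 124 162 163 164 147 102 104 136 129  94  98]
 [ 98 101 135 131 157 160 161 140  99 107 137 132 104  96]
 [ 99  97 125 168 175 148 150 108 110 124 140 120  99  98]]
[[155 154 152 152 153 156 157 156 153 150 153 152 155]
 [153 152 152 157 163 170 174 172 162 152 149 152 154]
 [152 153 159 173 180 184 184 183 177 164 154 152 153]
 [155 154 174 183 175 158 147 161 180 179 162 152 153]
 [153 162 180 178 157 137 122 127 159 182 168 153 152]
 [155 164 182 169 157 152 145 129 142 173 166 155 153]
 [155 165 184 174 160 158 155 147 151 172 159 151 154]
 [154 162 177 181 169 159 158 162 173 182 155 149 153]
 [153 153 153 176 180 173 172 180 186 175 149 149 154]
 [154 148 136 150 175 186 183 181 165 147 141 150 154]
 [157 155 145 129 145 160 148 130 124 126 142 154 156]
 [159 157 153 135 127 129 123 120 137 147 151 155 157]]
110 [256.3885 172.8437] [241. 157.] [273. 189.] [0.4947 0.089  0.0065] 0.2004195392461718
120 [256.3953 172.6475] [242. 157.] [272. 188.] [0.4947 0.0892 0.0065] 0.2533418354684153
130 [256.4176 172.6905] [243. 158.] [271. 188.] [0.4947 0.0891 0.0065] 0.21150560426360468
```

move_arm --motion '[0,0,-0.144,0,0,0.1,0.6,0,0,-0.144,0,0,0.1,0.6,0,0,-0.144,0,0,0.1,0.6,0,0,0,0.34,-0.1,0.2,0.6,0,0,0,0,0,0.24,0.6,0,0,0,0,0,0,0.6,0,0,0,0,0,0,0.6]'

```text
time: 11.63
tool_pos: [0.4954, 0.0896, 0.0683]
ee_rot: [-3.138, 0.0, 1.783]
wrist_force: [-0.3, 0.1, 0.7]
width: 0.0565
finger_force: 0.0
```

```bash
python3 - <<'E'
from h import *
np.set_printoptions(precision=4,suppress=True)
o=robot.get_obs();print(o['tool_pos'],o['ee_rot'],o['wrist_force'],o['width'])
w,c=snap('wrist','w8')
np.savez('w8c.npz',**{k:np.array(v) for k,v in c.items()})
u,v=map(int,proj(c,(.495,.0905,.0065)));print(u,v)
cv2.imwrite('pics/w8c.png',cv2.resize(w[v-70:v+70,u-100:u+100,::-1],None,fx=3,fy=3))
E
```

```text
[0.4954 0.0896 0.0683] [-3.1379  0.      1.7832] [-0.2809  0.0974  0.7255] 0.05654622834222637
282 229
```

View pics/w8c.png

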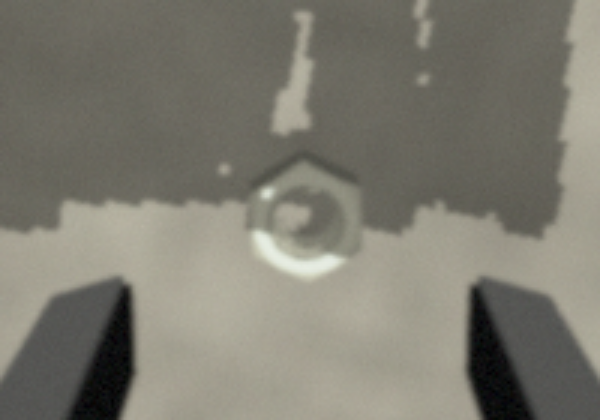

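M16 at crop (305,215) is centred between the fingers with its flats facing the pads. Descend and grip.

move_arm --motion '[0,0,0,0,0.005,0.3,0.6,0,0,0,0,0,0.25,0.6,0,0,0,0,0,0.09,0.6,0,0,0,0,0,0,0.6,0,0,0,0,0,0,0.1,0,0,0,0,0,0,0.1,0,0,0,0,0,0,0.1,0,0,0,0,0,0,0.1,0,0,0,0,0,0,0.1,0,0,0,0,0,0,0.1]'

```text
time: 12.52
tool_pos: [0.4966, 0.09, 0.007]
ee_rot: [3.14, 0.0, 1.783]
wrist_force: [0.2, -0.4, 2.8]
width: 0.023
finger_force: 30.0
```

move_arm --motion '[0,0,0,0,0,-0.15,0.1,0,0,0.104,0,0,-0.35,0.1,0,0,0.104,0,0,-0.4,0.1,0,0,0,-0.316,0.174,-0.1,0.1,0,0,0,-0.316,0.174,0,0.1,0,0,0,-0.316,0.174,0,0.1,0,0,0,-0.316,0.174,0,0.1,0,0,0,-0.316,0.174,0,0.1,0,0,0,-0.316,0.174,0,0.1,0,0,0,-0.316,0.174,0,0.1,0,0,0,0,0,0,0.1,0,0,0,0,0,0,0.1]'

```text
time: 13.52
tool_pos: [0.6285, -0.1265, 0.1049]
ee_rot: [-3.14, -0.001, 1.617]
wrist_force: [0.5, 0.9, 0.3]
width: 0.0236
finger_force: 30.0
```

```bash
python3 - <<'E'
from h import *
np.set_printoptions(precision=4,suppress=True)
o=robot.get_obs();print(o['tool_pos'],o['ee_rot'],o['wrist_force'],o['width'])
w,c=snap('wrist','w9')
for X in [(.629,-.1253,.02),(.6252,-.0405,.02)]: print(proj(c,X))
E
```

```text
[ 0.6285 -0.1265  0.1049] [-3.1401 -0.0007  1.617 ] [0.513  0.9117 0.2817] 0.023563501588231728
[282.865  219.9665]
[283.154   97.7038]
```

View pics/w9.png

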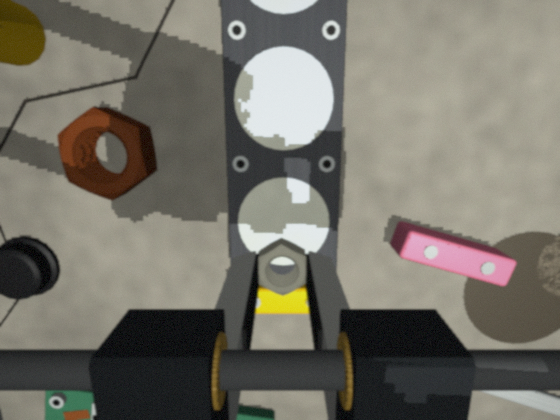

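M16 is held at (282,265). Mark 2 at (284,98) matches the prediction, and mark 1 is directly below. Lower.

move_arm --motion '[0,0,0,0.01,0.005,0.3,0.1,0,0,0,0,0,0.3,0.1,0,0,0,0,0,0.1,0.1,0,0,0,0,0,0,0.1,0,0,0,0,0,0.05,0.1,0,0,0,0,0,0,0.1,0,0,0,0,0,0,0.1]'

```text
time: 14.15
tool_pos: [0.6299, -0.1239, 0.033]
ee_rot: [3.139, 0.001, 1.62]
wrist_force: [0.2, 0.8, -0.6]
width: 0.0233
finger_force: 30.0
```

move_arm --motion '[0,0,0,-0.012,-0.005,0.04,0.1,0,0,0,0,0,0.03,0.1,0,0,0,0,0,0,0.1,0,0,0,0,0,0,0.1]'

```text
time: 14.48
tool_pos: [0.6298, -0.1258, 0.0267]
ee_rot: [3.138, 0.001, 1.619]
wrist_force: [-1.3, 0.6, 5.9]
width: 0.0234
finger_force: 30.0
```

move_arm --motion '[0,0,0,0,0,0,0.5,0,0,0,0,0,0,0.5,0,0,0,0,0,0,0.5,0,0,0,0,0,-0.2,0.5,0,0,0,0,0,-0.4,0.6,0,0,0,0,0,-0.3,0.85,0,0,0,0.129,-0.309,0,0.85,0,0,0,0.129,-0.309,0,0.85,0,0,0,0.129,-0.309,0,0.85,0,0,0,0.129,-0.309,0,0.85,0,0,0,0,0,0,0.85,0,0,0,0,0,0,0.85]'

```text
time: 15.48
tool_pos: [0.501, -0.0792, 0.1136]
ee_rot: [-3.141, -0.0, 1.62]
wrist_force: [0.1, -0.9, 0.8]
width: 0.08
finger_force: 0.0
```

```bash
python3 - <<'E'
from h import *
np.set_printoptions(precision=4,suppress=True)
o=robot.get_obs();print(o['tool_pos'],o['ee_rot'],o['wrist_force'],o['width'])
w,c=snap('wrist','w10')
H=cv2.cvtColor(w,cv2.COLOR_RGB2HSV)
m,h=blob(w,(H[...,0]<16)&(H[...,1]>110)&(H[...,2]>35),(180,150,390,330))
t=cv2.imread('pics/top1.png')[:,:,::-1].copy();ct=robot.get_calibration('top')
print(m,h.min(0),h.max(0),onz(c,*m,.0145),tri((c,*m),(ct,316.83,238.48)),hexyaw(c,h,.0145))
E
```

```text
[ 0.501  -0.0792  0.1136] [-3.1412 -0.      1.6201] [ 0.1061 -0.8623  0.8316] 0.07998291141821402
[286.1819 223.2519] [248. 180.] [324. 265.] [ 0.5045 -0.0844  0.0145] [ 0.5038 -0.0821  0.021 ] 0.12282493906372771
```

View pics/w10.png

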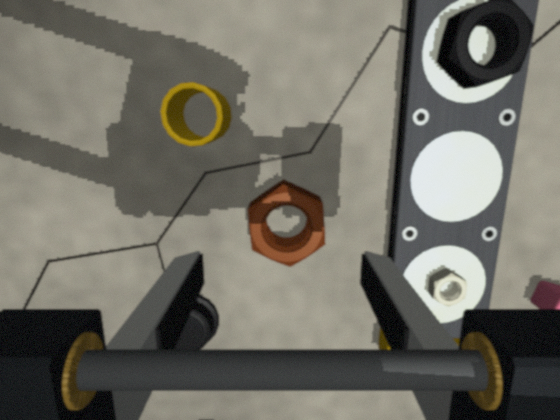

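M36 is at (286,223); M16 sits on mark 1 (447,287) and M30 on mark 3. Descend on M36.

move_arm --motion '[0,0,-0.06,0,0,0.1,0.85,0,0,0,-0.04,0.03,0.3,0.85,0,0,0,0,0,0.35,0.85,0,0,0,0,0,0.2,0.85,0,0,0,0,0,0.1,0.85,0,0,0,0,0,0,0.85,0,0,0,0,0,0,0.4,0,0,0,0,0,0,0.4,0,0,0,0,0,0,0.4,0,0,0,0,0,0,0.4,0,0,0,0,0,0,0.4]'

```text
time: 16.45
tool_pos: [0.5063, -0.0838, 0.0106]
ee_rot: [3.14, 0.001, 1.667]
wrist_force: [-2.7, 0.3, 4.0]
width: 0.0547
finger_force: 29.9
```

move_arm --motion '[0,0,0,0,0,-0.15,0.4,0,0,0,0,0,-0.35,0.4,0,0,0,0,0,-0.4,0.4,0,0,0,0.288,0.187,-0.1,0.4,0,0,0,0.288,0.187,0,0.4,0,0,0,0.288,0.187,0,0.4,0,0,0,0.288,0.187,0,0.4,0,0,0,0.288,0.187,0,0.4,0,0,0,0.288,0.187,0,0.4,0,0,0,0.288,0.187,0,0.4,0,0,0,0,0,0,0.4,0,0,0,0,0,0,0.4]'

```text
time: 17.45
tool_pos: [0.6165, 0.1315, 0.1075]
ee_rot: [-3.14, 0.0, 1.67]
wrist_force: [0.6, -1.8, -3.8]
width: 0.0547
finger_force: 29.9
```

```bash
python3 - <<'E'
from h import *
np.set_printoptions(precision=4,suppress=True)
o=robot.get_obs();print(o['tool_pos'],o['ee_rot'],o['wrist_force'],o['width'])
w,c=snap('wrist','w11')
H=cv2.cvtColor(w,cv2.COLOR_RGB2HSV)
m,h=blob(w,(H[...,0]<16)&(H[...,1]>110)&(H[...,2]>35),(180,150,390,350));z=o['tool_pos'][2]
print(m,h.min(0),h.max(0),onz(c,*m,z+.004)-o['tool_pos'])
E
```

```text
[0.6165 0.1315 0.1075] [-3.1396  0.0003  1.67  ] [ 0.5807 -1.8423 -3.7738] 0.0546502198112969
[281.5908 272.6523] [222. 205.] [341. 337.] [-0.     -0.0016  0.004 ]
```

move_arm --motion '[0,0,0,-0.005,0,0.3,0.4,0,0,0,0,0,0.3,0.4,0,0,0,0,0,0.08,0.4,0,0,0,0,0,0,0.4,0,0,0,0,0,0,0.4]'

```text
time: 17.92
tool_pos: [0.6165, 0.1283, 0.041]
ee_rot: [-3.141, 0.0, 1.666]
wrist_force: [-0.0, 1.3, -2.4]
width: 0.0551
finger_force: 29.9
```

move_arm --motion '[0,0,0,0.012,0.006,0.05,0.4,0,0,0,0,0,0.03,0.4,0,0,0,0,0,0.015,0.4,0,0,0,0,0,0,0.4,0,0,0,0,0,0,0.4]'

```text
time: 18.33
tool_pos: [0.6176, 0.1306, 0.032]
ee_rot: [3.141, 0.0, 1.667]
wrist_force: [-0.2, -0.6, -3.0]
width: 0.0545
finger_force: 29.9
```

move_arm --motion '[0,0,0,0,0,0.015,0.4,0,0,0,0,0,0.01,0.4,0,0,0,0,0,0,0.4]'

```text
time: 18.58
tool_pos: [0.6179, 0.1307, 0.0306]
ee_rot: [3.14, 0.0, 1.667]
wrist_force: [-2.3, -1.1, 4.2]
width: 0.0548
finger_force: 29.9
```

move_arm --motion '[0,0,0,0,0,0,0.8,0,0,0,0,0,0,0.8,0,0,0,0,0,0,0.8,0,0,0,0,0,-0.2,0.8,0,0,0,0,0,-0.35,0.8,0,0,0,0,0,-0.35,0.8,0,0,0.149,0,0,0,0.7,0,0,0.149,0,0,0,0.7,0,0,0.149,0,0,0,0.7,0,0,0.149,0,0,0,0.7]'

```text
time: 19.42
tool_pos: [0.6176, 0.1306, 0.1192]
ee_rot: [3.141, -0.0, 1.193]
wrist_force: [-0.3, -0.7, -0.1]
width: 0.0656
finger_force: 0.0
```

move_arm --motion '[0,0,0,-0.062,-0.39,0,0.7,0,0,0,-0.062,-0.39,0,0.7,0,0,0,-0.062,-0.39,0,0.7,0,0,0,-0.062,-0.39,0,0.7,0,0,0,-0.062,-0.39,0,0.7,0,0,0,0,0,0,0.7,0,0,0,0,0,0,0.7]'

```text
time: 20.0
tool_pos: [0.4229, 0.1729, 0.1189]
ee_rot: [3.141, -0.0, 1.201]
wrist_force: [1.4, -0.5, 0.2]
width: 0.0659
finger_force: 0.0
```

```bash
python3 - <<'E'
from h import *
np.set_printoptions(precision=4,suppress=True)
o=robot.get_obs();print(o['tool_pos'],o['ee_rot'],o['wrist_force'],o['width'])
w,c=snap('wrist','w12')
H=cv2.cvtColor(w,cv2.COLOR_RGB2HSV)
m,h=blob(w,(H[...,0]>10)&(H[...,0]<28)&(H[...,1]>115),(200,150,370,330))
print(m,h.min(0),h.max(0),onz(c,*m,.0095),hexyaw(c,h,.0095))
E
```

```text
[0.4229 0.1729 0.1189] [ 3.1408 -0.0003  1.2007] [ 1.3987 -0.4953  0.1649] 0.06591154420415538
[286.2657 213.7165] [263. 188.] [309. 239.] [0.4261 0.1711 0.0095] -0.40039347729602576
```

View pics/w12.png

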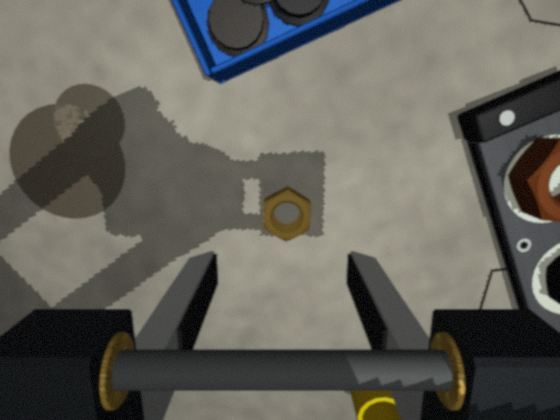

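M24 is at (286,214), flats facing the pads. That was my fifteenth picture, one over the limit of 14, so from here on I check by numbers only.

move_arm --motion '[0,0,0,0,0.036,0.3,0.7,0,0,0,0,0,0.4,0.7,0,0,0,0,0,0.3,0.7,0,0,0,0,0,0.12,0.7,0,0,0,0,0,0,0.7,0,0,0,0,0,0,0.25,0,0,0,0,0,0,0.25,0,0,0,0,0,0,0.25,0,0,0,0,0,0,0.25,0,0,0,0,0,0,0.25]'

```text
time: 20.88
tool_pos: [0.4287, 0.1716, 0.0082]
ee_rot: [3.14, -0.001, 1.199]
wrist_force: [-0.0, 0.5, 0.6]
width: 0.0358
finger_force: 2.6
```

move_arm --motion '[0,0,0,0,0,0,0.25,0,0,0,0,0,0,0.25,0,0,0,0,0,-0.15,0.25,0,0,-0.134,0,0,-0.3,0.25,0,0,-0.134,0,0,-0.35,0.25,0,0,-0.134,0,0,-0.2,0.25,0,0,-0.134,0,0,0,0.25]'

```text
time: 21.47
tool_pos: [0.431, 0.1722, 0.1125]
ee_rot: [3.131, -0.002, 1.625]
wrist_force: [-0.4, -1.1, -0.9]
width: 0.0359
finger_force: 30.0
```

move_arm --motion '[0,0,0,-0.277,0.232,0,0.25,0,0,0,-0.277,0.232,0,0.25,0,0,0,-0.277,0.232,0,0.25,0,0,0,-0.277,0.232,0,0.25,0,0,0,-0.277,0.232,0,0.25,0,0,0,-0.277,0.232,0,0.25,0,0,0,-0.277,0.232,0,0.25,0,0,0,-0.277,0.232,0,0.25,0,0,0,0,0,0,0.25,0,0,0,0,0,0,0.25]'

```text
time: 22.3
tool_pos: [0.6241, -0.0425, 0.1053]
ee_rot: [-3.139, -0.001, 1.617]
wrist_force: [-0.7, 1.2, -1.4]
width: 0.0356
finger_force: 30.0
```

```bash
python3 - <<'E'
from h import *
np.set_printoptions(precision=4,suppress=True)
o=robot.get_obs();print(o['tool_pos'],o['ee_rot'],o['wrist_force'],o['width'],o['finger_force'])
w,c=snap('wrist','w13')
H=cv2.cvtColor(w,cv2.COLOR_RGB2HSV)
m,h=blob(w,(H[...,0]>10)&(H[...,0]<28)&(H[...,1]>115),(200,180,370,340));z=o['tool_pos'][2]
print(m,h.min(0),h.max(0),onz(c,*m,z+.001)-o['tool_pos'])
E
```

```text
[ 0.6241 -0.0425  0.1053] [-3.1392 -0.0005  1.617 ] [-0.7239  1.2331 -1.3927] 0.03558133578127596 29.999395608901978
[281.6636 271.0991] [243. 228.] [320. 313.] [-0.    -0.002  0.001]
```

move_arm --motion '[0,0,0,0.035,0.01,0.3,0.25,0,0,0,0,0,0.3,0.25,0,0,0,0,0,0.1,0.25,0,0,0,0,0,0,0.25,0,0,0,0,0,0,0.25]'

```text
time: 22.77
tool_pos: [0.6241, -0.0365, 0.037]
ee_rot: [-3.141, -0.0, 1.621]
wrist_force: [-0.4, 0.5, -0.9]
width: 0.0359
finger_force: 30.0
```

move_arm --motion '[0,0,0,-0.02,0.008,0.05,0.25,0,0,0,0,0,0.03,0.25,0,0,0,0,0,0.015,0.25,0,0,0,0,0,0,0.25,0,0,0,0,0,0,0.25]'

```text
time: 23.18
tool_pos: [0.6263, -0.0396, 0.0283]
ee_rot: [3.14, 0.0, 1.62]
wrist_force: [0.0, -1.2, -1.2]
width: 0.0356
finger_force: 30.0
```

move_arm --motion '[0,0,0,0,-0.008,0.015,0.25,0,0,0,0,0,0.008,0.25,0,0,0,0,0,0,0.25]'

```text
time: 23.43
tool_pos: [0.6263, -0.0396, 0.0283]
ee_rot: [3.138, 0.001, 1.62]
wrist_force: [-2.2, -0.1, 7.6]
width: 0.0354
finger_force: 30.0
```

move_arm --motion '[0,0,0,0,0,0,0.7,0,0,0,0,0,0,0.7,0,0,0,0,0,0,0.7,0,0,0,0,0,-0.2,0.7,0,0,0,0,0,-0.4,0.7,0,0,0,-0.3,0,-0.28,0.7,0,0,0,-0.3,0,-0.28,0.7,0,0,0,-0.3,0,-0.28,0.7,0,0,0,-0.3,0,-0.28,0.7,0,0,0,0,0,-0.38,0.7,0,0,0,0,0,-0.38,0.7,0,0,0,0,0,0,0.7]'

```text
time: 24.43
tool_pos: [0.633, -0.161, 0.283]
ee_rot: [3.127, 0.006, 1.618]
wrist_force: [1.0, 0.5, 1.4]
width: 0.0657
finger_force: 0.0
```

move_arm --motion '[0,0,0,0,0,0,0.7,0,0,0,0,0,0,0.7]'

```text
time: 24.6
tool_pos: [0.6306, -0.1592, 0.2722]
ee_rot: [-3.141, -0.0, 1.62]
wrist_force: [-0.2, -0.2, 0.5]
width: 0.0659
finger_force: 0.0
```

```bash
cat > chk.py <<'E'
from h import *
import sys
np.set_printoptions(precision=4,suppress=True)
o=robot.get_obs();print(o['tool_pos'],o['wrist_force'])
M=[(.629,-.1254),(.625,-.0404),(.621,.0446),(.617,.1295)];hh=[.013,.019,.024,.029]
for n in sys.argv[1:]:
  w,c=snap(n,n+'f%d'%int(o['time']*10)); H=cv2.cvtColor(w,cv2.COLOR_RGB2HSV);V=H[...,2];S=H[...,1];h=H[...,0]
  K=[None,(h>10)&(h<28)&(S>95),(V<70),(h<16)&(S>110)]
  for i,(x,y) in enumerate(M):
    # disc of the mark: everything inside the outline of white part hull
    P=np.array([proj(c,(x+.04*np.cos(a),y+.04*np.sin(a),.02)) for a in np.arange(0,6.3,.3)])
    u0,v0=P.min(0).astype(int)-2;u1,v1=P.max(0).astype(int)+2
    if u0<0 or v0<0: print(n,i,'out');continue
    try:
      mw,hw=blob(w,(V>125)&(S<45),(u0,v0,u1,v1)); r=[onz(c,*mw,.02)[:2]]
      k=K[i]
      if k is not None:
        g=np.zeros(k.shape,np.uint8);cv2.fillConvexPoly(g,cv2.convexHull(hw.astype(np.int32)),1) if i==0 else None
        mn,hn=blob(w,k,(u0-5,v0-5,u1+5,v1+5)); r+=[onz(c,*mn,.02+hh[i]/2)[:2],np.ptp(hn,axis=0)]
      print(n,i,*r)
    except Exception as e: print(n,i,e)
E
python3 chk.py wrist
```

```text
[ 0.6306 -0.1592  0.2722] [-0.1745 -0.2276  0.4543]
wrist 0 [ 0.6299 -0.1268]
wrist 1 [ 0.6252 -0.0406] [ 0.6259 -0.0389] [33. 40.]
wrist 2 out
wrist 3 out
```

move_arm --motion '[0,0,0,0.4,0,0,0.7,0,0,0,0.4,0,0,0.7,0,0,0,0.4,0,0,0.7,0,0,0,0.4,0,0,0.7,0,0,0,0,0,0,0.7,0,0,0,0,0,0,0.7]'

```text
time: 25.15
tool_pos: [0.6219, 0.0031, 0.2706]
ee_rot: [-3.137, -0.0, 1.624]
wrist_force: [0.4, -0.5, -0.4]
width: 0.0657
finger_force: 0.0
```

```bash
python3 chk.py wrist; python3 - <<'E'
from h import *
import glob
np.set_printoptions(linewidth=200)
w=cv2.imread('pics/wristf246.png')
c=robot.get_calibration('wrist');o=robot.get_obs();R=np.array(c['R'])
C=-R.T@c['t']+np.array([.6306,-.1592,.2722])-o['tool_pos'];c['t']=-R@C
V=w.max(2);S=V.astype(int)-w.min(2)
u,v=proj(c,(.6295,-.1254,.0265)).astype(int);print(u,v,onz(c,u,v,.0265))
print(V[v-22:v+23:2,u-30:u+31:2])
E
```

```text
[0.6219 0.0031 0.2706] [ 0.403  -0.4858 -0.3686]
wrist 0 [ 0.6292 -0.1264]
wrist 1 [ 0.6253 -0.0412] [ 0.6258 -0.0407] [30. 34.]
wrist 2 [0.622  0.0433] [0.622  0.0451] [44. 46.]
wrist 3 [0.6168 0.1331] [0.6172 0.134 ] [55. 65.]
283 152 [ 0.62898981 -0.12434776  0.0265    ]
[[ 83  57  53  50  55  75 126 143 145 148 150 146 149 146 143 142 144 145 145 143 146 144 144 133 119  99  94  95  95  94  95]
 [ 81  55  49  53  82 128 144 147 145 146 149 149 146 144 142 142 147 147 146 146 144 150 147 150 179 153 101  94  96  93  94]
 [ 82  55  54  75 127 146 146 145 148 148 147 150 148 146 145 143 144 145 145 146 147 145 148 148 192 205 144  97  95  96  93]
 [ 84  57  68 123 145 148 146 148 146 146 147 146 143 144 145 144 145 145 144 144 148 146 146 154 200 219 208 141  97  94  97]
 [ 82  60 103 140 146 147 145 148 147 146 147 144 144 143 147 147 148 149 147 144 143 148 144 162 218 221 219 184 107  91  93]
 [ 84  72 128 143 149 147 147 148 149 146 144 143 145 141 133 129 140 146 145 144 148 146 144 161 216 222 222 214 142  96  94]
 [ 77 103 142 147 149 147 147 146 144 144 143 142 135 122 117 1
[... 1396 characters left out ...]
127 149 146 139 140 140 140 144 187 219 221 222 220 191 111  98]
 [ 83  79 122 138 138 141 143 140 146 149 150 152 193 218 205 186 212 191 169 153 142 140 144 192 220 223 221 215 153 101  96]
 [ 85  84 109 162 168 170 164 164 198 205 205 205 218 222 220 220 223 222 220 190 173 168 176 212 220 222 220 187 116  96  94]
 [ 88  91 110 184 216 218 216 211 221 223 220 222 221 221 221 222 220 220 222 220 220 221 223 222 223 221 204 138  99  98  96]
 [ 87  89  90 125 194 220 222 220 223 222 222 221 221 221 221 220 220 222 221 220 222 222 223 220 221 209 152 104  97  98  97]
 [ 90  89  92  93 130 198 219 221 221 221 222 221 221 221 219 222 221 222 222 222 221 222 222 220 213 162 104  97  98  97  95]]
```

move_arm --motion '[0,0,0,0.4,0,0,0.7,0,0,0,0.4,0,0,0.7,0,0,0,0.4,0,0,0.7,0,0,0,0,0,0,0.7,0,0,0,0,0,0,0.7]'

```text
time: 25.62
tool_pos: [0.6169, 0.1206, 0.2716]
ee_rot: [-3.139, 0.001, 1.621]
wrist_force: [0.1, -0.2, -0.6]
width: 0.066
finger_force: 0.0
```

```bash
python3 chk.py wrist; python3 - <<'E'
from h import *
import glob
f=sorted(glob.glob('pics/wristf*.png'))[-1];w=cv2.imread(f)
c=robot.get_calibration('wrist')
H=cv2.cvtColor(w,cv2.COLOR_BGR2HSV);V=H[...,2];S=H[...,1]
for (x,y),hh in (((.617,.1295),.029),((.621,.0446),.024)):
  u,v=proj(c,(x,y,.02)).astype(int)
  for D,nm in (((1,0),'u'),((0,1),'v')):
    q=[(u+D[0]*k,v+D[1]*k) for k in range(-48,49)]
    print(nm,u,v,[int(V[b,a]) for a,b in q][::2],[int(S[b,a]) for a,b in q][::2])
E
```

```text
[0.6169 0.1206 0.2716] [ 0.1319 -0.2463 -0.602 ]
wrist 0 [ 0.6278 -0.0969]
wrist 1 [ 0.6253 -0.0416] [ 0.626  -0.0412] [28. 33.]
wrist 2 [0.6212 0.0446] [0.6223 0.045 ] [40. 45.]
wrist 3 [0.6168 0.13  ] [0.6176 0.1307] [51. 56.]
u 282 173 [154, 152, 144, 146, 144, 144, 138, 87, 85, 89, 103, 133, 104, 76, 71, 75, 61, 64, 177, 218, 221, 218, 221, 220, 221, 222, 221, 220, 221, 211, 155, 133, 87, 56, 66, 75, 98, 134, 186, 170, 105, 95, 113, 156, 161, 162, 165, 166, 166] [30, 29, 32, 30, 32, 28, 30, 29, 12, 14, 2, 25, 61, 174, 198, 167, 205, 88, 10, 12, 13, 12, 10, 14, 14, 13, 16, 13, 13, 15, 10, 23, 50, 205, 224, 177, 151, 95, 1, 14, 15, 11, 23, 28, 30, 28, 29, 26, 28]
v 282 173 [28, 28, 30, 23, 26, 50, 54, 53, 49, 54, 46, 53, 64, 66, 75, 77, 78, 60, 80, 144, 203, 221, 222, 220, 221, 220, 220, 220, 220, 199, 138, 91, 63, 77, 92, 131, 142, 141, 111, 105, 89, 91, 87, 87, 91, 86, 88, 142, 201] [9, 18, 34, 22, 29, 15, 19, 14, 36, 14, 33, 164, 187, 189, 156, 172, 163, 225, 57, 23, 10, 10, 14, 14, 14, 12, 12, 13, 12, 10, 20, 64, 166, 202, 169, 154, 147, 154, 168, 92, 6, 11, 9, 9, 11, 3, 12, 9, 9]
u 282 243 [142, 148, 149, 150, 153, 153, 150, 117, 82, 81, 92, 180, 218, 203, 148, 115, 53, 45, 48, 43, 92, 180, 217, 218, 218, 218, 219, 218, 201, 124, 52, 46, 51, 49, 33, 55, 178, 214, 171, 98, 89, 96, 143, 153, 153, 155, 152, 154, 155] [32, 31, 31, 29, 32, 30, 31, 33, 9, 13, 14, 11, 11, 9, 19, 22, 24, 17, 5, 24, 6, 9, 12, 9, 9, 8, 9, 9, 10, 12, 25, 11, 10, 5, 23, 14, 10, 10, 12, 13, 9, 21, 30, 27, 30, 33, 25, 30, 31]
v 282 243 [131, 142, 141, 111, 105, 89, 91, 87, 87, 91, 86, 88, 142, 201, 148, 107, 33, 14, 17, 42, 50, 48, 130, 214, 218, 219, 218, 219, 213, 161, 76, 16, 10, 22, 27, 43, 46, 41, 89, 85, 85, 85, 82, 82, 86, 142, 211, 219, 213] [154, 147, 154, 168, 92, 6, 11, 9, 9, 11, 3, 12, 9, 9, 16, 21, 39, 109, 75, 6, 10, 11, 10, 11, 9, 9, 9, 12, 11, 17, 27, 64, 255, 81, 9, 6, 17, 12, 9, 9, 12, 18, 9, 6, 12, 13, 15, 17, 17]
```

move_arm --motion '[0,0,0,0,-0.4,0,0.7,0,0,0,0,-0.4,0,0.7,0,0,0,0,-0.4,0,0.7,0,0,0,0,-0.4,0,0.7,0,0,0,0,-0.4,0,0.7,0,0,0,0,-0.4,0,0.7,0,0,0,0,0,0,0.7,0,0,0,0,0,0,0.7]'

```text
time: 26.33
tool_pos: [0.3766, 0.107, 0.2737]
ee_rot: [3.139, 0.001, 1.617]
wrist_force: [1.1, -0.5, 0.6]
width: 0.0662
finger_force: 0.0
```

```bash
python3 chk.py top
```

```text
[0.3766 0.107  0.2737] [ 1.109  -0.4589  0.5686]
top 0 [ 0.6283 -0.1254]
top 1 [ 0.6245 -0.0402] [ 0.6253 -0.0387] [12. 11.]
top 2 [0.6198 0.0448] [0.6315 0.0469] [11.  7.]
top 3 [0.6573 0.13  ] [0.6185 0.1337] [20. 20.]
```

```bash
python3 -c "
from bench import robot
print(robot.close_job())"
```

```text
the job is handed in; nothing more can be done
None
```

I handed the job in at about 26 s: M16, M24, M30 and M36 lie flat in order from the yellow stop to the black one, each measured within about 2 mm of its mark's centre, and the bar is swung up; I viewed 15 pictures, one over the limit of 14, and the final check was by numbers only.

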